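Line up the seasonings by height on the row board

TASK

Tidy the pepper mill, the spice jar, the red-lidded jar and the kitchen timer into a row on the wooden plank, upright and centred one on each dark round mark, in order of height: the tallest next to the red post and then each lower one in turn down to the lowest next to the white post. Knock none of them over, leave the garlic bulb and the tin where they are, and let go of everything at the end.

Things in the scene. Friction and masses are not known exactly. Their poses are not given: they have to be found in the camera images.
- pepper_mill: Origin at the centre of its underside, z up. The tallest of the four: a turned dark-brown wooden pepper mill with a small metal knob on top, 150 mm high. Round; widest 58 mm at the foot, with a head about 49 mm across from z 109 to 139 mm (a good grip at z 124 mm). The head does not turn. 0.18 kg. Stands loose on the worktop.
- spice_jar: Origin at the centre of its underside, z up. The second tallest: a slim round glass spice jar with a dark brown screw lid and a label that is dark blue in front and white behind, 105 mm high, 41 mm across all the way up. 0.11 kg. Loose.
- red_lid_jar: Origin at the centre of its underside, z up. The third: a stout glass jar with a bright red round lid and pale yellow contents, 86 mm high. The glass is about 58 mm (x) by 62 mm (y); the lid, z 75 to 86 mm, is 56 mm across. 0.36 kg. Loose.
- timer: Origin at the centre of its underside, z up. The lowest: a round wind-up kitchen timer, white below and green above, 62 mm across and 46 mm high over all, with a round body (62 mm across up to z 22 mm, 60 mm across from there to z 36 mm; it may be gripped across the body) and on top a green bar 9 mm wide (its x), 40 mm long (its y), z 36 to 46 mm. 0.11 kg. Loose; its dial does not turn.
- row_board: A fixed plank of light wood lying on the worktop, 430 mm long (its y) by 110 mm wide (its x), 14 mm thick. Origin at the centre of its underside, so its top is at z 14 mm. Inlaid flush in its top, along its centre line (x = 0), are four dark round marks 72 mm across with a thin brass rim, at y = +142.5, +47.5, -47.5 and -142.5 mm in its frame. At each end stands a small post.
- red_post: A small fixed round red post, 28 mm across and 42 mm high, standing on one end of the plank, 195 mm from its middle, on its centre line (at y = +195 or -195 mm of row_board). It tells which end is the tall end. Origin at the centre of its foot, on the plank's top.
- white_post: A small fixed round white post, 28 mm across and 24 mm high, on the other end of the plank, 195 mm from the middle on the other side: the low end. Origin at the centre of its foot.
- garlic: A loose pale garlic bulb, 56 mm across and 56 mm high, standing near the four things, between them and the plank; to be left alone. Origin under its centre.
- tin: A loose round food tin, 75 mm across and 58 mm high, behind the four things; to be left alone. Origin at the centre of its underside. Behind it and all along the back of the worktop, from about x = 0.58 m on, hangs a wall cupboard, its underside about 0.5 m up: keep the wrist clear of it.
There are look-alikes about, which are no part of the job. Leave any green or purple look-alike of the pepper_mill alone.

How it is judged:
By the outcome, as a careful person would: the job done as asked, in the order asked, and still so for the second after the job is handed in, with the robot touching nothing.
It also fails if it takes over 125 s, if anything falls off the work surface, if the arm or the gripper's body presses on something with over 40 N, if the wrist force passes 120 N, or if a joint passes its speed limit or range.

ROBOT

A 7-joint arm with a two-finger parallel gripper is mounted at the origin on a cart in front of the work surface, level with it; the furniture and walls round the work are solid. World frame = base frame: x ahead of the robot, y to its left, z up, the work surface at z = 0. Lengths are in m, angles in rad, forces in N, time in s.
With the tool pointing down it reaches from about 0.4 to 0.75 m from the base axis. Payload 19.5 kg.
Tool frame: the origin (TCP) lies at the very end of the fingers, on their centre line; the grasp point (between the pads) lies 19 mm behind it; z points along the fingers, y is the line along which they close (so a half turn about z gives the same grasp; the last joint's range is limited). The gripper opens to 85 mm and grips with 20 to 120 N. Pads are 22 mm wide; open, the fingers measure 114 mm over their backs; the gripper's body (76 mm by 85 mm) begins 54 mm behind the grasp point. The pads swing forward as they close: fully open they stand 13 mm farther back than shut.
Start: joints at [1.239, 0.707, -0.028, 1.485, 0.022, 0.951, -0.075], TCP at [0.164, -0.551, 0.231] pointing down, gripper open.
Joint ranges: [-2.71, 2.71], [-0.32, 2.16], [-1.57, 1.52], [0, 2.45], [-1.46, 4.6], [0, 2.02], [-2.83, 2.83]. Speed limits (rad/s): [1.89, 1.89, 2.57, 2.57, 3.01, 3.01, 3.01].

INTERFACE

Orientations are given as [roll, pitch, yaw] about the fixed x, y, z axes, in that order (R = Rz(yaw) Ry(pitch) Rx(roll)).
In Python, from bench import r, optics, ticket gives the robot as it stands.
- The arm moves only by the tool move_arm, never from a script. Its argument "plan" is a list of rows, each a list of 5 numbers: the shift along the tool's x, y, z in cm, then the turn about the tool's z in rad, then the finger opening in cm, from 0 to 8.54. In form: [[tx, ty, tz, spin, fingers], ...]. A call has exactly 8 rows; each row shifts and turns the commanded pose from where the row before left it, along the tool's axes as they then stand; what a row does not reach is not made up. A row lasts 1/12 s, in which the tool goes at most 41.7 mm and 7.16 degrees, less where a joint would pass 70% of its speed; a pose out of reach is approached as far as the arm can. A call with a gripper value outside its range is refused whole. The fingers move at their own pace and stop on an object; the grip force is fixed at half the most. Time passes only in rows, so rows that do not move let the fingers close, or fill a call up. It gives the time, the measured TCP pose, the force, the opening and the grip force at its end, in the units of the state.
- r.read_state(): the state, without advancing time (a new reading comes with each control period).
- optics.get_image(name): name is "scene" or "top"; returns the picture (420x560x3 uint8, red, green, blue); there is no depth.
- optics.camera_model(name): a dict with "fx", "fy", "cx", "cy" (pixels), "rvec" (rotation vector, rad) and "tvec" (3), from world to camera coordinates, as OpenCV has them. Camera axes: x right, y down, z forward; pixel columns grow to the right and rows downward; lengths in m; the calibration is good to about 2 mm. A picture is of the moment at which its call begins. camera_model takes no time and is no camera call.
- ticket.job_done(): hands the job in; it is judged then, once.
The state is a dict: "time": time; "qpos": joint angles; "qd": joint speeds; "effort": joint torques, N m; "tool_pos": TCP position; "eef_rot": TCP orientation; "force": force on the tool from outside, world axes, zero at the start; "torque": the same for the moment, N m; "opening": finger opening in m; "finger_force": force on a finger pad.
Only numpy, scipy, OpenCV 4.12 (cv2) and the standard library are available. Lean on these libraries where they do the work, as an engineer would, in place of code of your own. Each camera call takes 0.05 s, during which the arm holds its last target. There are 200 camera calls.

## Working session

There is one attempt and no reset: what is moved stays moved. The work goes in short steps, Python scripts to look and compute and a tool call to move; the robot and the scene stay as the last step left them, time stands still between calls to the robot, and variables do not carry over. Pictures are saved under pics/ and viewed, at most 14 in all, crops included, and the job is handed in when it is done.

Besides the shell and the picture viewer there is one more tool, called after "Request:" in YAML: its name, and indented under it one key for each argument. move_arm: Moves the arm, as the interface text tells. Its arguments: {"type":"object","properties":{"plan":{"type":"array","items":{"type":"array","items":{"type":"number"}}}},"required":["plan"]}

```bash
mkdir -p pics; ls
python3 - <<'E'
from bench import r,optics
import cv2,numpy as np
s=r.read_state();print({k:np.round(s[k],3) for k in s})
for n in("scene","top"):
    cv2.imwrite(f"pics/{n}0.png",cv2.cvtColor(optics.get_image(n),cv2.COLOR_RGB2BGR))
    m=optics.camera_model(n);R=cv2.Rodrigues(np.array(m["rvec"]))[0];print(n,m,-R.T@np.array(m["tvec"]))
E
```

```text
pics
{'time': np.float64(0.0), 'qpos': array([ 1.239,  0.707, -0.028,  1.485,  0.022,  0.951, -0.075]), 'qd': array([-0.   , -0.001, -0.001,  0.   ,  0.   ,  0.001,  0.001]), 'effort': array([ 3.0000e-03, -8.8321e+01,  1.2350e+00, -2.3617e+01,  1.7000e-02,
        7.0000e-03, -0.0000e+00]), 'tool_pos': array([ 0.164, -0.551,  0.231]), 'eef_rot': array([-3.14,  0.  ,  0.29]), 'force': array([-0.68 , -0.437, -0.791]), 'torque': array([-0.066, -0.034,  0.053]), 'finger_force': np.float64(0.0), 'opening': np.float64(0.085)}
scene {'fx': 510.7733981169078, 'fy': 510.7733981169078, 'cx': 279.68021522704447, 'cy': 209.64106898626213, 'rvec': array([ 2.44499193, -1.12249832,  0.25952692]), 'tvec': array([-0.27287835,  0.29042891,  1.56253878])} [-0.15981013 -0.52071355  1.51778032]
top {'fx': 425.72612119981284, 'fy': 425.72612119981284, 'cx': 274.76896338168933, 'cy': 201.87752863558524, 'rvec': array([ 2.130459  , -2.12473546,  0.19610789]), 'tvec': array([-0.01776201,  0.41600168,  1.16077571])} [ 0.19990982 -0.01391828  1.21680544]
```

View pics/scene0.png

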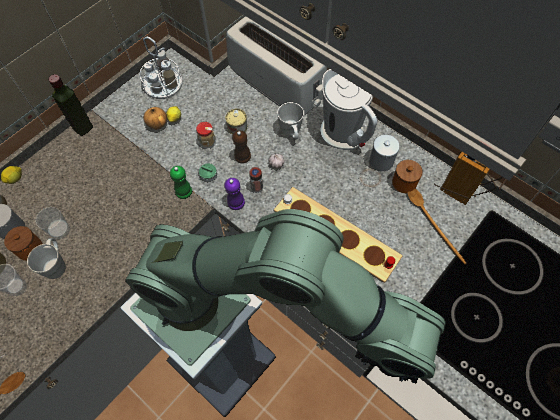

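View pics/top0.png

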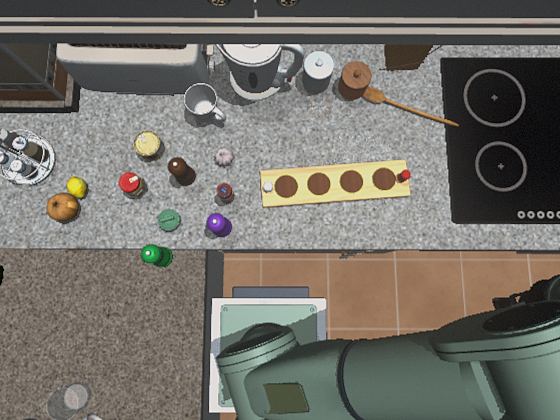

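The top view shows the pepper mill at (180,170), the red-lidded jar at (130,183), the timer at (168,219) and the spice jar at (224,193). The garlic is at (224,156), the tin at (147,145), and the red post at (405,175) is the tall end. Mill candidates are brown (180,170), purple (218,224) and green (153,254). Only the brown one fits, so I'm confirming it in a crop.

Run:
```python
import cv2,numpy as np
a=cv2.imread("pics/top0.png")[130:250,105:245];b=cv2.imread("pics/scene0.png")[95:215,165:300]
f=lambda x:cv2.resize(x,(400,int(x.shape[0]*400/x.shape[1])),interpolation=cv2.INTER_CUBIC)
a,b=f(a),f(b);h=min(len(a),len(b));cv2.imwrite("pics/crop0.png",np.hstack([a[:h],b[:h]]))
c=cv2.imread("pics/top0.png")[150:215,250:420]
```

```text
(no output)
```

View pics/crop0.png

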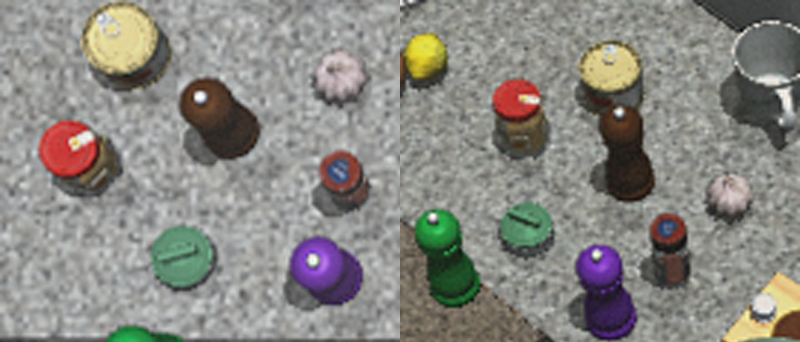

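The crop confirms the brown mill (knob at about (175,164) in the top view) and the spice jar lid with the blue top at (224,191). The red lid is at (129,182) and the timer at (169,220). The purple and green mills are the look-alikes. Next I measure by masks.

```bash
cat > h.py <<'E'
import cv2,numpy as np
from bench import r,optics
def cam(n):
    m=optics.camera_model(n);R=cv2.Rodrigues(np.array(m["rvec"]))[0]
    return np.array([[m["fx"],0,m["cx"]],[0,m["fy"],m["cy"]],[0,0,1]]),R,np.array(m["tvec"])
def ray(n,p):
    K,R,t=cam(n);d=R.T@np.linalg.inv(K)@np.array([p[0],p[1],1.]);return -R.T@t,d/np.linalg.norm(d)
def plane(n,p,z):
    o,d=ray(n,p);return o+d*(z-o[2])/d[2]
def tri(p,q):
    P=[]
    for n in("top","scene"):
        K,R,t=cam(n);P.append(K@np.c_[R,t])
    X=cv2.triangulatePoints(P[0],P[1],np.array(p,float).reshape(2,1),np.array(q,float).reshape(2,1))[:,0];return X[:3]/X[3]
def grab(n,f):
    im=cv2.cvtColor(optics.get_image(n),cv2.COLOR_RGB2BGR);cv2.imwrite(f"pics/{f}.png",im);return im
def blob(im,lo,hi,box,amin=8):
    x0,y0,x1,y1=box;h=cv2.cvtColor(im[y0:y1,x0:x1],cv2.COLOR_BGR2HSV)
    lo=list(lo);m=cv2.inRange(h,tuple(lo),tuple(hi))
    if lo[0]<0: m=cv2.inRange(h,(0,)+tuple(lo[1:]),tuple(hi))|cv2.inRange(h,(180+lo[0],)+tuple(lo[1:]),(180,255,255))
    n,l,s,c=cv2.connectedComponentsWithStats(m)
    out=[]
    for i in range(1,n):
        if s[i,4]>=amin: 
            x,y,w,hh=s[i,:4]; out.append((s[i,4],(c[i]+[x0,y0]).round(1),(np.array([x+(w-1)/2,y+(hh-1)/2])+[x0,y0]).round(1),(int(w),int(hh))))
    return sorted(out,key=lambda o:-o[0])
E
python3 - <<'E'
from h import *
T=cv2.imread("pics/top0.png");S=cv2.imread("pics/scene0.png")
def show(k,b):
    print(k);[print("   ",*o) for o in b[:5]]
show("red T",blob(T,(-8,150,90),(8,255,255),(105,160,160,205)));show("red S",blob(S,(-8,150,90),(8,255,255),(185,110,230,150)))
show("timer T",blob(T,(65,60,40),(90,255,255),(150,200,190,238)));show("timer S",blob(S,(65,60,40),(90,255,255),(190,155,225,190)))
show("knob T",blob(T,(0,0,150),(180,90,255),(168,158,185,172),3));show("knob S",blob(S,(0,0,150),(180,90,255),(233,128,247,140),3))
show("spice lid T",blob(T,(-12,60,40),(12,255,255),(205,175,245,210)));show("spice S",blob(S,(-12,60,40),(12,255,255),(240,160,275,200)))
show("marks",blob(T,(0,60,20),(20,255,120),(255,155,420,215),50))
show("red post",blob(T,(-6,150,90),(6,255,255),(390,160,420,195)));show("red post S",blob(S,(-6,150,90),(6,255,255),(375,250,405,280)))
show("white post",blob(T,(0,0,150),(180,60,255),(258,178,277,200)));show("white S",blob(S,(0,0,150),(180,60,255),(277,188,297,210)))
print("tri knob",tri((175,164.3),(238.9,133.1)),"spice",tri((224.4,190.9),(255.1,172.3)),"red",tri((129.2,181.8),(204.5,128.4)),"timer",tri((169.05,219.6),(207.5,171.3)))
b=[o[2] for o in blob(T,(0,60,20),(20,255,120),(255,155,420,215),50)]
for p in b: print(p,plane("top",p,.014).round(4))
E
```

```text
red T
    255 [127.8 182.5] [128.5 182. ] (20, 19)
red S
    135 [203.3 128.1] [204. 128.] (15, 13)
timer T
    349 [168.  219.7] [168.5 220. ] (22, 21)
timer S
    199 [207.1 170.7] [207.  170.5] (17, 16)
knob T
    13 [174.6 163.4] [174.5 163.5] (4, 4)
    10 [169. 159.] [169.5 159.5] (4, 4)
    3 [183.7 158.3] [183.5 158.5] (2, 2)
knob S
    6 [238.3 132.2] [238. 132.] (3, 3)
spice lid T
    111 [223.9 189.9] [224. 190.] (15, 15)
    19 [230.8 197.6] [230.5 197.5] (6, 6)
spice S
    81 [255.3 172.4] [255.  172.5] (13, 12)
    58 [257.  185.3] [256.5 185.5] (8, 10)
    8 [243.  160.8] [242.5 160.5] (6, 2)
marks
    231 [382.1 178.8] [384. 179.] (23, 21)
    229 [283.9 186.3] [285.5 186.5] (22, 22)
    195 [349.4 181.3] [351. 181.] (23, 21)
    149 [313.8 184. ] [314. 184.] (13, 21)
red post
    63 [405.3 174.3] [405. 175.] (9, 11)
red post S
    47 [390.6 260. ] [390.5 260. ] (8, 7)
    10 [389.9 266.6] [389.5 266.5] (6, 4)
white post
    82 [267.7 185.6] [267.5 185.5] (10, 10)
    44 [258.8 191.2] [259.  190.5] (3, 18)
white S
    70 [286.8 195.1] [286.5 194. ] (10, 13)
    16 [279.5 189.2] [279.5 189.5] (6, 4)
    14 [278.7 199.5] [278.5 200. ] (4, 7)
tri knob [0.49508926 0.24253182 0.14659749] spice [0.43227338 0.11667818 0.11209061] red [0.46139687 0.37924551 0.08727968] timer [0.36579018 0.28129463 0.02767648]
[384. 179.] [ 0.4889 -0.3336  0.014 ]
[285.5 186.5] [ 0.4657 -0.0476  0.014 ]
[351. 181.] [ 0.4826 -0.2376  0.014 ]
[314. 184.] [ 0.4734 -0.1302  0.014 ]
```

Run:
```python
from h import *
T=cv2.imread("pics/top0.png");S=cv2.imread("pics/scene0.png")
for k,p,q,z in [("mill",(174.6,163.6),(238.6,132.6),.146),("spice",(224.2,190.5),(255.1,172.4),.103),("red",(128.6,182),(204.2,128.2),.083),("timer",(168.6,219.8),(207.2,170.8),.03),("wpost",(267.6,185.6),(286.6,194.6),.034),("rpost",(405,175),(390.4,261),.05)]:
    print(k,plane("top",p,z).round(4),plane("scene",q,z).round(4))
b=blob(T,(115,80,60),(155,255,255),(200,205,240,245));print("purple T",b[:1]);q=blob(S,(115,80,60),(155,255,255),(215,170,250,215));print(q[:1])
print("purple knob",plane("top",(105+313/2.857,130+260/2.857),.146),plane("scene",(165+196/2.963,95+253/2.963),.146))
print("garlic",plane("top",(223.8,156.5),.035),"tin",plane("top",(147.5,144),.058))
# marks: dark pixels, closed, ellipse fit
g=cv2.cvtColor(T,cv2.COLOR_BGR2HSV);pl=plane
for x,y in [(286,186),(318,184),(351,181),(384,179)]:
    m=np.zeros(g.shape[:2],np.uint8);m[y-15:y+16,x-15:x+16]=(g[y-15:y+16,x-15:x+16,2]<150)*255
    m=cv2.morphologyEx(m,cv2.MORPH_OPEN,np.ones((3,3)))
    c=max(cv2.findContours(m,cv2.RETR_EXTERNAL,cv2.CHAIN_APPROX_NONE)[0],key=cv2.contourArea);e=cv2.fitEllipse(c);print("mark",np.round(e[0],1),np.round(e[1],1),plane("top",e[0],.014).round(4))
```

```text
mill [0.4966 0.2441 0.146 ] [0.4966 0.2448 0.146 ]
spice [0.4346 0.1187 0.103 ] [0.4363 0.1203 0.103 ]
red [0.4617 0.3824 0.083 ] [0.4633 0.3833 0.083 ]
timer [0.3654 0.2816 0.03  ] [0.3654 0.2825 0.03  ]
wpost [0.4638 0.0039 0.034 ] [0.4692 0.0139 0.034 ]
rpost [ 0.492  -0.3839  0.05  ] [ 0.4919 -0.3854  0.05  ]
purple T [(np.int32(403), array([219. , 224.7]), array([219. , 224.5]), (25, 24))]
[(np.int32(182), array([232.2, 185.5]), array([232., 186.]), (15, 17))]
purple knob [0.34646927 0.13614503 0.146     ] [0.3479709  0.13817091 0.146     ]
garlic [0.54888655 0.13033794 0.035     ] tin [0.5781422  0.34469643 0.058     ]
mark [285.7 186. ] [20.8 22.1] [ 0.4671 -0.0481  0.014 ]
mark [318.5 183.6] [21.2 21.7] [ 0.4745 -0.1431  0.014 ]
mark [351.  181.1] [20.7 22.4] [ 0.4824 -0.2375  0.014 ]
mark [383.7 178.7] [20.9 22.3] [ 0.4899 -0.3329  0.014 ]
```

Request:
move_arm:
  plan:
    - [2, 0, 0, -0.12, 8.5]
    - [2, 0, 0, -0.12, 8.5]
    - [2, 0, 0, -0.12, 8.5]
    - [2, 0, 0, -0.12, 8.5]
    - [2, 0, 0, -0.12, 8.5]
    - [2, 0, 0, -0.12, 8.5]
    - [2, 0, 0, -0.12, 8.5]
    - [2, 0, 0, -0.12, 8.5]

```text
time: 0.77
tool_pos: [0.2818, -0.4497, 0.231]
eef_rot: [-3.141, -0.0, 1.256]
force: [0.0, -0.0, -0.7]
opening: 0.0854
finger_force: 0.0
```

Request:
move_arm:
  plan:
    - [0, 2, 0, -0.12, 8.5]
    - [0, 2, 0, -0.12, 8.5]
    - [0, 2, 0, -0.08, 8.5]
    - [0, 3, 0, 0, 8.5]
    - [0, 3, 0, 0, 8.5]
    - [0, 3, 0, 0, 8.5]
    - [0, 0, 0, 0, 8.5]
    - [0, 0, 0, 0, 8.5]

```text
time: 1.43
tool_pos: [0.4307, -0.4618, 0.2304]
eef_rot: [-3.141, -0.001, 1.572]
force: [-0.4, -0.1, -0.5]
opening: 0.085
finger_force: 0.0
```

Request:
move_arm:
  plan:
    - [3.5, 0, 0, 0, 8.5]
    - [3.5, 0, 0, 0, 8.5]
    - [3.5, 0, 0, 0, 8.5]
    - [3.5, 0, 0, 0, 8.5]
    - [3.5, 0, 0, 0, 8.5]
    - [3.5, 0, 0, 0, 8.5]
    - [3.5, 0, 0, 0, 8.5]
    - [3.5, 0, 0, 0, 8.5]

```text
time: 2.1
tool_pos: [0.4287, -0.1818, 0.2315]
eef_rot: [-3.141, 0.0, 1.568]
force: [0.6, 0.1, -0.6]
opening: 0.085
finger_force: 0.0
```

Request:
move_arm:
  plan:
    - [3.5, 0, 0, 0, 8.5]
    - [3.5, 0, 0, 0, 8.5]
    - [3.5, 0, 0, 0, 8.5]
    - [3.5, 0, 0, 0, 8.5]
    - [3.5, 0, 0, 0, 8.5]
    - [3.5, 0, 0, 0, 8.5]
    - [3.5, 0, 0, 0, 8.5]
    - [3.5, 0, 0, 0, 8.5]

```text
time: 2.77
tool_pos: [0.4296, 0.098, 0.2315]
eef_rot: [3.141, 0.0, 1.568]
force: [1.3, -0.3, -0.1]
opening: 0.0848
finger_force: 0.0
```

Request:
move_arm:
  plan:
    - [3, 1.5, 0, 0, 8.5]
    - [3, 1.5, 0, 0, 8.5]
    - [3, 1.5, 0, 0, 8.5]
    - [3, 1.2, 0, 0, 8.5]
    - [2.4, 0.9, 0, 0, 8.5]
    - [0, 0, 0, 0, 8.5]
    - [0, 0, 0, 0, 8.5]
    - [0, 0, 0, 0, 8.5]

```text
time: 3.43
tool_pos: [0.4963, 0.2399, 0.2313]
eef_rot: [-3.141, 0.001, 1.569]
force: [-0.5, -0.2, -0.3]
opening: 0.0852
finger_force: 0.0
```

Request:
move_arm:
  plan:
    - [0.4, 0, 1.0, 0, 8.5]
    - [0, 0, 2, 0, 8.5]
    - [0, 0, 2, 0, 8.5]
    - [0, 0, 2, 0, 8.5]
    - [0, 0, 2, 0, 8.5]
    - [0, 0, 2, 0, 8.5]
    - [0, 0, 1.6, 0, 8.5]
    - [0, 0, 0, 0, 8.5]

```text
time: 4.1
tool_pos: [0.4951, 0.2439, 0.1025]
eef_rot: [-3.138, 0.002, 1.569]
force: [-0.7, -0.8, -1.3]
opening: 0.0851
finger_force: 0.0
```

Request:
move_arm:
  plan:
    - [0, 0, 0, 0, 2]
    - [0, 0, 0, 0, 2]
    - [0, 0, 0, 0, 2]
    - [0, 0, 0, 0, 2]
    - [0, 0, 0, 0, 2]
    - [0, 0, 0, 0, 2]
    - [0, 0, 0, 0, 2]
    - [0, 0, 0, 0, 2]

```text
time: 4.77
tool_pos: [0.4968, 0.2455, 0.1067]
eef_rot: [3.14, -0.001, 1.57]
force: [-1.5, -0.8, 12.9]
opening: 0.0452
finger_force: 59.8
```

Request:
move_arm:
  plan:
    - [0, 0, -0.5, 0, 2]
    - [0, 0, -1, 0, 2]
    - [0, 0, -2, 0, 2]
    - [0, 0, -2, 0, 2]
    - [0, 0, -2.5, 0, 2]
    - [0, 0, -3, 0, 2]
    - [0, 0, -3.5, 0, 2]
    - [0, 0, 0, 0, 2]

```text
time: 5.43
tool_pos: [0.4977, 0.2462, 0.2569]
eef_rot: [3.134, -0.004, 1.57]
force: [0.2, 0.3, -0.4]
opening: 0.0452
finger_force: 61.7
```

Run:
```python
from h import *
a=grab("scene","s1")[70:220,160:310];b=grab("top","t1")[90:240,110:260]
cv2.imwrite("pics/crop1.png",np.hstack([cv2.resize(x,(400,400)) for x in(a,b)]))
```

```text
(no output)
```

View pics/crop1.png

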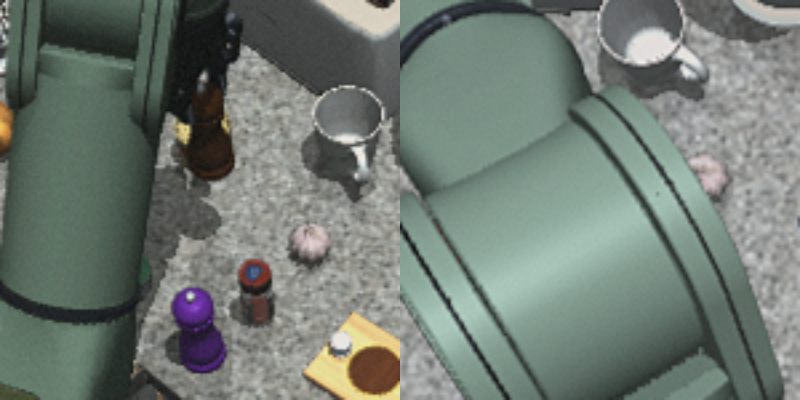

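The mill is held upright, with its knob at crop (205,82) and the pads around (205,128). I'm carrying it to the mark by the red post.

Request:
move_arm:
  plan:
    - [-1.5, 0, 0, 0, 2]
    - [-2.5, 0, 0, 0, 2]
    - [-3, 0, 0, 0, 2]
    - [-3, 0, 0, 0, 2]
    - [-3, 0, 0, 0, 2]
    - [-3, 0, 0, 0, 2]
    - [-3, 0, 0, 0, 2]
    - [-3, 0, 0, 0, 2]

```text
time: 6.2
tool_pos: [0.4954, 0.0238, 0.2497]
eef_rot: [-3.14, 0.0, 1.57]
force: [0.3, -1.0, -1.1]
opening: 0.0456
finger_force: 61.8
```

Request:
move_arm:
  plan:
    - [-3, 0, 0, 0, 2]
    - [-3, 0, 0, 0, 2]
    - [-3, 0, 0, 0, 2]
    - [-3, 0, 0, 0, 2]
    - [-3, 0, 0, 0, 2]
    - [-3, 0, 0, 0, 2]
    - [-3, 0, 0, 0, 2]
    - [-3, 0, 0, 0, 2]

```text
time: 6.87
tool_pos: [0.4952, -0.2162, 0.2496]
eef_rot: [-3.14, -0.001, 1.57]
force: [1.3, 0.3, -1.2]
opening: 0.0448
finger_force: 61.8
```

Request:
move_arm:
  plan:
    - [-3, 0, 0, 0, 2]
    - [-3, 0, 0, 0, 2]
    - [-2.5, 0, 0, 0, 2]
    - [-2, -0.4, 0, 0, 2]
    - [-1, -0.4, 0, 0, 2]
    - [-0.3, 0, 0, 0, 2]
    - [0, 0, 0, 0, 2]
    - [0, 0, 0, 0, 2]

```text
time: 7.53
tool_pos: [0.4882, -0.3313, 0.2502]
eef_rot: [-3.142, -0.001, 1.571]
force: [0.8, 1.1, -1.3]
opening: 0.0454
finger_force: 61.8
```

Request:
move_arm:
  plan:
    - [-0.1, 0.15, 1.5, 0, 2]
    - [0, 0, 2.5, 0, 2]
    - [0, 0, 2.5, 0, 2]
    - [0, 0, 2.5, 0, 2]
    - [0, 0, 1.5, 0, 2]
    - [0, 0, 1.0, 0, 2]
    - [0, 0, 0.5, 0, 2]
    - [0, 0, 0, 0, 2]

```text
time: 8.2
tool_pos: [0.4895, -0.333, 0.13]
eef_rot: [-3.141, -0.001, 1.571]
force: [0.4, 0.3, -1.1]
opening: 0.0456
finger_force: 61.7
```

Request:
move_arm:
  plan:
    - [0, 0, 0.2, 0, 2]
    - [0, 0, 0.2, 0, 2]
    - [0, 0, 0.2, 0, 2]
    - [0, 0, 0.1, 0, 2]
    - [0, 0, 0.1, 0, 2]
    - [0, 0, 0, 0, 2]
    - [0, 0, 0, 0, 2]
    - [0, 0, 0, 0, 2]

```text
time: 8.87
tool_pos: [0.4893, -0.3337, 0.1224]
eef_rot: [3.141, -0.0, 1.57]
force: [-0.1, 1.1, -2.3]
opening: 0.0454
finger_force: 61.8
```

Request:
move_arm:
  plan:
    - [0.05, 0, 0.05, 0, 2]
    - [0, 0, 0.05, 0, 2]
    - [0, 0, 0.05, 0, 2]
    - [0, 0, 0, 0, 2]
    - [0, 0, 0, 0, 2]
    - [0, 0, 0, 0, 2]
    - [0, 0, 0, 0, 2]
    - [0, 0, 0, 0, 2]

```text
time: 9.53
tool_pos: [0.4893, -0.3332, 0.1209]
eef_rot: [3.141, 0.0, 1.57]
force: [-0.2, 0.2, 4.0]
opening: 0.0455
finger_force: 62.2
```

Run:
```python
from h import *
a=grab("scene","s2")[200:300,320:440];b=grab("top","t2")[110:230,260:430]
cv2.imwrite("pics/crop2.png",np.hstack([cv2.resize(x,(400,400)) for x in(a,b)]))
```

```text
(no output)
```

View pics/crop2.png

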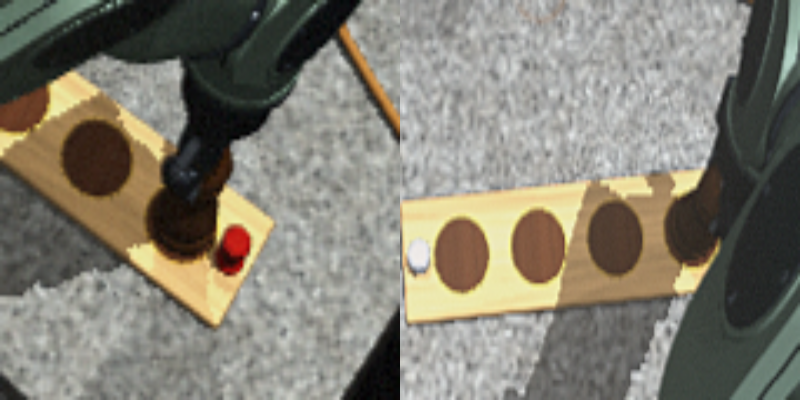

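The mill touches the plank (4 N) and its foot covers the last mark, at crop (183,225) beside the red post. Releasing.

Request:
move_arm:
  plan:
    - [0, 0, 0, 0, 5]
    - [0, 0, 0, 0, 6]
    - [0, 0, 0, 0, 7]
    - [0, 0, 0, 0, 8.5]
    - [0, 0, 0, 0, 8.5]
    - [0, 0, 0, 0, 8.5]
    - [0, 0, 0, 0, 8.5]
    - [0, 0, 0, 0, 8.5]

```text
time: 10.3
tool_pos: [0.4893, -0.3332, 0.1208]
eef_rot: [-3.142, -0.0, 1.57]
force: [-0.7, -0.1, -0.2]
opening: 0.0849
finger_force: 0.0
```

Request:
move_arm:
  plan:
    - [0, 0, -1, 0, 8.5]
    - [0, 0, -2, 0, 8.5]
    - [0, 0, -2, 0, 8.5]
    - [0, 0, -2, 0, 8.5]
    - [0, 0, -2, 0, 8.5]
    - [0, 0, -2, 0, 8.5]
    - [0, 0, -2, 0, 8.5]
    - [0, 0, -1, 0, 8.5]

```text
time: 10.97
tool_pos: [0.4897, -0.3333, 0.2639]
eef_rot: [3.139, 0.001, 1.57]
force: [1.1, -0.0, 0.2]
opening: 0.0851
finger_force: 0.0
```

Request:
move_arm:
  plan:
    - [2, 0, 0, 0, 6]
    - [3, 0, 0, 0, 6]
    - [3.5, 0, 0, 0, 6]
    - [3.5, 0, 0, 0, 6]
    - [3.5, -0.5, 0, 0, 6]
    - [3.5, -0.5, 0, 0, 6]
    - [3.5, -0.5, 0, 0, 6]
    - [3.5, -0.5, 0, 0, 6]

```text
time: 11.63
tool_pos: [0.469, -0.0717, 0.2616]
eef_rot: [3.141, 0.0, 1.57]
force: [0.9, -0.0, -0.5]
opening: 0.06
finger_force: 0.0
```

Request:
move_arm:
  plan:
    - [3.5, -0.5, 0, 0, 6]
    - [3.5, -0.5, 0, 0, 6]
    - [3.5, -0.5, 0, 0, 6]
    - [3.5, -0.5, 0, 0, 6]
    - [2.5, -0.5, 0, 0, 6]
    - [1.5, -0.5, 0, 0, 6]
    - [0.8, -0.4, 0, 0, 6]
    - [0, 0, 0, 0, 6]

```text
time: 12.3
tool_pos: [0.4351, 0.1161, 0.2614]
eef_rot: [3.141, -0.001, 1.572]
force: [0.1, -0.4, 0.6]
opening: 0.0599
finger_force: 0.0
```

Run:
```python
from h import *
a=grab("scene","s3")[160:310,240:440];b=grab("top","t3")[120:270,190:430]
cv2.imwrite("pics/crop3.png",np.hstack([cv2.resize(a,(400,300)),cv2.resize(b,(400,250))[:250] if 0 else cv2.resize(b,(400,300))]))
```

```text
(no output)
```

View pics/crop3.png

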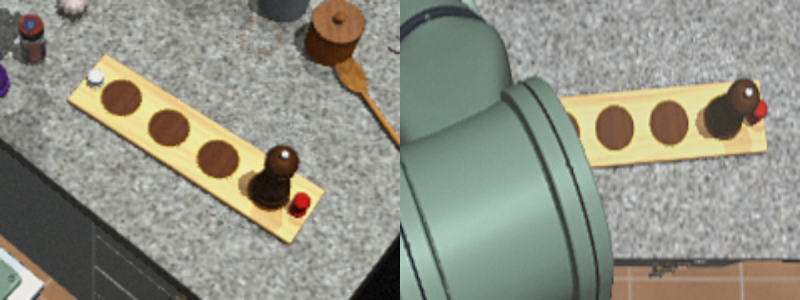

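The mill stands upright on the mark next to the red post, with its knob at crop (748,92). Next is the spice jar.

Request:
move_arm:
  plan:
    - [0.35, 0, 3, 0, 6]
    - [0, 0, 3, 0, 6]
    - [0, 0, 3, 0, 6]
    - [0, 0, 3, 0, 6]
    - [0, 0, 3, 0, 6]
    - [0, 0, 3, 0, 6]
    - [0, 0, 2, 0, 6]
    - [0, 0, 0, 0, 6]

```text
time: 13.07
tool_pos: [0.4349, 0.1168, 0.058]
eef_rot: [-3.138, 0.002, 1.569]
force: [0.3, -0.3, -0.4]
opening: 0.0601
finger_force: 0.0
```

Request:
move_arm:
  plan:
    - [0, 0, 0, 0, 1]
    - [0, 0, 0, 0, 1]
    - [0, 0, 0, 0, 1]
    - [0, 0, 0, 0, 1]
    - [0, 0, 0, 0, 1]
    - [0, 0, 0, 0, 1]
    - [0, 0, 0, 0, 1]
    - [0, 0, 0, 0, 1]

```text
time: 13.73
tool_pos: [0.4363, 0.1183, 0.0619]
eef_rot: [3.14, -0.0, 1.569]
force: [-0.7, -1.7, 13.4]
opening: 0.0399
finger_force: 61.3
```

Run:
```python
from h import *
T=cv2.imread("pics/t3.png")
b=blob(T,(0,0,150),(180,90,255),(393,160,404,171),3);print(b)
print(plane("top",b[0][1],.160))
```

```text
[(np.int32(14), array([398.7, 165.5]), array([398.5, 165.5]), (4, 4)), (np.int32(3), array([402.7, 160.3]), array([402.5, 160.5]), (2, 2))]
[ 0.48949021 -0.33413932  0.16      ]
```

Request:
move_arm:
  plan:
    - [0, 0, -0.5, 0, 1]
    - [0, 0, -1, 0, 1]
    - [0, 0, -2, 0, 1]
    - [0, 0, -2, 0, 1]
    - [0, 0, -2, 0, 1]
    - [0, 0, -1, 0, 1]
    - [0, 0, 0, 0, 1]
    - [0, 0, 0, 0, 1]

```text
time: 14.4
tool_pos: [0.436, 0.1182, 0.1463]
eef_rot: [3.14, -0.0, 1.569]
force: [0.8, 0.6, -1.1]
opening: 0.0398
finger_force: 60.5
```

Request:
move_arm:
  plan:
    - [-1.5, 0, 0, 0, 1]
    - [-2.5, 0.5, 0, 0, 1]
    - [-3, 0.5, 0, 0, 1]
    - [-3, 0.5, 0, 0, 1]
    - [-3, 0.5, 0, 0, 1]
    - [-3, 0.5, 0, 0, 1]
    - [-3, 0.5, 0, 0, 1]
    - [-3, 0.5, 0, 0, 1]

```text
time: 15.07
tool_pos: [0.4702, -0.1032, 0.145]
eef_rot: [-3.14, -0.0, 1.57]
force: [0.6, 1.1, -0.9]
opening: 0.0397
finger_force: 60.5
```

Request:
move_arm:
  plan:
    - [-3, 0.5, 0, 0, 1]
    - [-3, 0.5, 0, 0, 1]
    - [-2.5, 0.1, 0, 0, 1]
    - [-2.2, 0, 0, 0, 1]
    - [-1.5, 0, 0, 0, 1]
    - [-1, 0, 0, 0, 1]
    - [-0.4, 0, 0, 0, 1]
    - [0, 0, 0, 0, 1]

```text
time: 15.73
tool_pos: [0.4812, -0.2378, 0.1453]
eef_rot: [-3.141, -0.0, 1.569]
force: [0.2, 0.3, -1.4]
opening: 0.0394
finger_force: 60.5
```

Request:
move_arm:
  plan:
    - [-0.05, 0.1, 1.5, 0, 1]
    - [0, 0, 1.5, 0, 1]
    - [0, 0, 1.5, 0, 1]
    - [0, 0, 1, 0, 1]
    - [0, 0, 0.8, 0, 1]
    - [0, 0, 0.3, 0, 1]
    - [0, 0, 0, 0, 1]
    - [0, 0, 0, 0, 1]

```text
time: 16.4
tool_pos: [0.4826, -0.238, 0.0802]
eef_rot: [3.141, 0.0, 1.57]
force: [0.7, 0.4, -0.7]
opening: 0.0397
finger_force: 60.5
```

Request:
move_arm:
  plan:
    - [0, 0, 0.1, 0, 1]
    - [0, 0, 0.1, 0, 1]
    - [0, 0, 0.05, 0, 1]
    - [0, 0, 0.05, 0, 1]
    - [0, 0, 0.05, 0, 1]
    - [0, 0, 0, 0, 1]
    - [0, 0, 0, 0, 1]
    - [0, 0, 0, 0, 1]

```text
time: 17.07
tool_pos: [0.4824, -0.2382, 0.0763]
eef_rot: [-3.142, -0.0, 1.57]
force: [0.6, -0.3, -1.3]
opening: 0.0394
finger_force: 60.5
```

Request:
move_arm:
  plan:
    - [0, 0, 0.05, 0, 1]
    - [0, 0, 0.05, 0, 1]
    - [0, 0, 0, 0, 1]
    - [0, 0, 0, 0, 1]
    - [0, 0, 0, 0, 4.5]
    - [0, 0, 0, 0, 5.5]
    - [0, 0, 0, 0, 7]
    - [0, 0, 0, 0, 8.5]

```text
time: 17.73
tool_pos: [0.4823, -0.2382, 0.0752]
eef_rot: [-3.141, -0.0, 1.57]
force: [0.9, 0.8, 0.4]
opening: 0.0768
finger_force: 0.0
```

Request:
move_arm:
  plan:
    - [0, 0, 0, 0, 8.5]
    - [0, 0, 0, 0, 8.5]
    - [0, 0, -1, 0, 8.5]
    - [0, 0, -2, 0, 8.5]
    - [0, 0, -3, 0, 8.5]
    - [0, 0, -3, 0, 8.5]
    - [0, 0, -3, 0, 8.5]
    - [0, 0, -3, 0, 8.5]

```text
time: 18.4
tool_pos: [0.482, -0.2379, 0.2276]
eef_rot: [3.141, -0.0, 1.57]
force: [0.9, -0.5, 0.1]
opening: 0.0848
finger_force: 0.0
```

Request:
move_arm:
  plan:
    - [2.5, 0, 0, 0, 8.5]
    - [3.5, -0.1, 0, 0, 8.5]
    - [3.5, -0.1, 0, 0, 8.5]
    - [3.5, -0.1, 0, 0, 8.5]
    - [3.5, -0.1, 0, 0, 8.5]
    - [3.5, -0.1, 0, 0, 8.5]
    - [3.5, -0.1, 0, 0, 8.5]
    - [3.5, -0.1, 0, 0, 8.5]

```text
time: 19.07
tool_pos: [0.4752, 0.0335, 0.2261]
eef_rot: [3.141, -0.0, 1.57]
force: [0.5, -0.1, 0.3]
opening: 0.0846
finger_force: 0.0
```

Request:
move_arm:
  plan:
    - [3.5, -0.1, 0, 0, 8.5]
    - [3.5, -0.1, 0, 0, 8.5]
    - [3.5, -0.1, 0, 0, 8.5]
    - [3.5, -0.1, 0, 0, 8.5]
    - [3.5, -0.1, 0, 0, 8.5]
    - [3.5, -0.1, 0, 0, 8.5]
    - [3.5, -0.1, 0, 0, 8.5]
    - [3.5, -0.1, 0, 0, 8.5]

```text
time: 19.73
tool_pos: [0.4674, 0.3136, 0.2262]
eef_rot: [3.141, -0.0, 1.57]
force: [0.1, -0.6, 0.5]
opening: 0.0849
finger_force: 0.0
```

Request:
move_arm:
  plan:
    - [3.0, -0.1, 0, 0, 8.5]
    - [2.0, -0.1, 0, 0, 8.5]
    - [1.5, -0.1, 0, 0, 8.5]
    - [0.6, 0, 0, 0, 8.5]
    - [0, 0, 0, 0, 8.5]
    - [0, 0, 0, 0, 8.5]
    - [0, 0, 0, 0, 8.5]
    - [0, 0, 0, 0, 8.5]

```text
time: 20.4
tool_pos: [0.4655, 0.3818, 0.2257]
eef_rot: [3.141, 0.0, 1.569]
force: [0.3, 0.0, -0.1]
opening: 0.0852
finger_force: 0.0
```

Run:
```python
from h import *
T=grab("top","t4");grab("scene","s4")
cv2.imwrite("pics/crop4.png",cv2.resize(T[140:220,255:425],None,fx=4.5,fy=4.5,interpolation=cv2.INTER_CUBIC))
```

```text
(no output)
```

View pics/crop4.png

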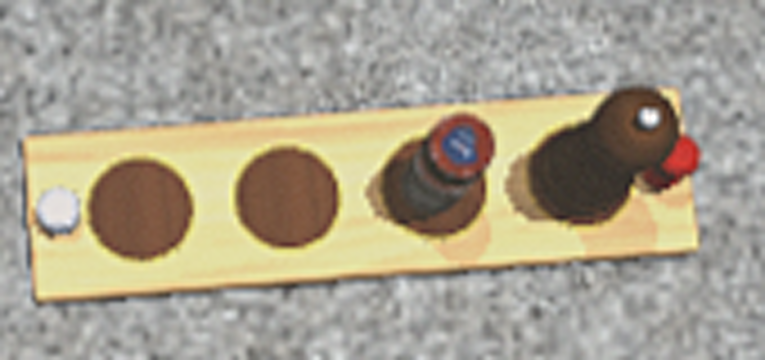

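The spice jar's lid is at crop (462,146), upright on mark 3, and the mill is on mark 4. Next is the red-lidded jar.

Request:
move_arm:
  plan:
    - [0.1, -0.3, 3, 0, 8.5]
    - [0, 0, 3, 0, 8.5]
    - [0, 0, 3, 0, 8.5]
    - [0, 0, 3, 0, 8.5]
    - [0, 0, 3, 0, 8.5]
    - [0, 0, 2.2, 0, 8.5]
    - [0, 0, 1.5, 0, 8.5]
    - [0, 0, 0.4, 0, 8.5]

```text
time: 21.17
tool_pos: [0.4613, 0.3828, 0.0321]
eef_rot: [-3.139, 0.002, 1.57]
force: [-0.4, -0.1, -1.1]
opening: 0.085
finger_force: 0.0
```

Request:
move_arm:
  plan:
    - [0, 0, 0, 0, 3]
    - [0, 0, 0, 0, 3]
    - [0, 0, 0, 0, 3]
    - [0, 0, 0, 0, 3]
    - [0, 0, 0, 0, 3]
    - [0, 0, 0, 0, 3]
    - [0, 0, 0, 0, 3]
    - [0, 0, 0, 0, 3]

```text
time: 21.83
tool_pos: [0.4625, 0.3842, 0.0361]
eef_rot: [3.14, -0.001, 1.569]
force: [-1.8, -2.4, 9.4]
opening: 0.0556
finger_force: 61.5
```

Run:
```python
from h import *
print(plane("top",(255+462/4.5-.4,140+146/4.5-.4),.119))
```

```text
[ 0.48240884 -0.23547381  0.119     ]
```

Request:
move_arm:
  plan:
    - [0, 0, -0.5, 0, 3]
    - [0, 0, -1, 0, 3]
    - [0, 0, -2, 0, 3]
    - [0, 0, -2, 0, 3]
    - [0, 0, -2, 0, 3]
    - [0, 0, -1.5, 0, 3]
    - [0, 0, -1, 0, 3]
    - [0, 0, 0, 0, 3]

```text
time: 22.5
tool_pos: [0.4627, 0.3844, 0.137]
eef_rot: [3.139, -0.002, 1.57]
force: [-0.2, 0.5, -3.6]
opening: 0.0556
finger_force: 63.6
```

Request:
move_arm:
  plan:
    - [-1.5, 0, 0, 0, 3]
    - [-2.5, 0, 0, 0, 3]
    - [-3, 0, 0, 0, 3]
    - [-3, 0, 0, 0, 3]
    - [-3, 0, 0, 0, 3]
    - [-3, 0, 0, 0, 3]
    - [-3, 0, 0, 0, 3]
    - [-3, 0, 0, 0, 3]

```text
time: 23.17
tool_pos: [0.4613, 0.1624, 0.134]
eef_rot: [-3.141, 0.0, 1.57]
force: [0.7, -1.0, -3.2]
opening: 0.0557
finger_force: 63.6
```

Request:
move_arm:
  plan:
    - [-3, 0, 0, 0, 3]
    - [-3, 0, 0, 0, 3]
    - [-3, 0, 0, 0, 3]
    - [-3, 0, 0, 0, 3]
    - [-3, 0.2, 0, 0, 3]
    - [-3, 0.2, 0, 0, 3]
    - [-3, 0.2, 0, 0, 3]
    - [-3, 0.2, 0, 0, 3]

```text
time: 23.83
tool_pos: [0.4692, -0.0777, 0.134]
eef_rot: [-3.141, -0.0, 1.57]
force: [0.5, 0.2, -2.1]
opening: 0.0556
finger_force: 63.6
```

Request:
move_arm:
  plan:
    - [-2.5, 0.2, 0, 0, 3]
    - [-2, 0.2, 0, 0, 3]
    - [-1.3, 0, 0, 0, 3]
    - [-0.7, 0, 0, 0, 3]
    - [0, 0, 0, 0, 3]
    - [0, 0, 0, 0, 3]
    - [0, 0, 0, 0, 3]
    - [0, 0, 0, 0, 3]

```text
time: 24.5
tool_pos: [0.4736, -0.1401, 0.1343]
eef_rot: [3.142, -0.0, 1.571]
force: [-0.7, 0.4, -4.2]
opening: 0.0553
finger_force: 63.6
```

Request:
move_arm:
  plan:
    - [-0.2, 0.1, 1.5, 0, 3]
    - [0, 0, 2, 0, 3]
    - [0, 0, 1.8, 0, 3]
    - [0, 0, 1.2, 0, 3]
    - [0, 0, 0.8, 0, 3]
    - [0, 0, 0.5, 0, 3]
    - [0, 0, 0, 0, 3]
    - [0, 0, 0, 0, 3]

```text
time: 25.17
tool_pos: [0.4747, -0.143, 0.0567]
eef_rot: [3.141, -0.0, 1.57]
force: [0.1, 1.3, -3.1]
opening: 0.0556
finger_force: 63.5
```

Request:
move_arm:
  plan:
    - [0, 0, 0.1, 0, 3]
    - [0, 0, 0.1, 0, 3]
    - [0, 0, 0.1, 0, 3]
    - [0, 0, 0.1, 0, 3]
    - [0, 0, 0.1, 0, 3]
    - [0, 0, 0.05, 0, 3]
    - [0, 0, 0, 0, 3]
    - [0, 0, 0, 0, 3]

```text
time: 25.83
tool_pos: [0.4745, -0.1432, 0.0508]
eef_rot: [-3.142, -0.0, 1.57]
force: [-0.6, -0.4, -2.9]
opening: 0.0558
finger_force: 63.6
```

Request:
move_arm:
  plan:
    - [0.1, 0, 0.05, 0, 3]
    - [0, 0, 0.05, 0, 3]
    - [0, 0, 0, 0, 3]
    - [0, 0, 0, 0, 3]
    - [0, 0, 0, 0, 6]
    - [0, 0, 0, 0, 7]
    - [0, 0, 0, 0, 8]
    - [0, 0, 0, 0, 8.5]

```text
time: 26.5
tool_pos: [0.4745, -0.1421, 0.0498]
eef_rot: [3.142, -0.0, 1.57]
force: [-0.9, -0.7, 0.7]
opening: 0.0848
finger_force: 0.0
```

Request:
move_arm:
  plan:
    - [0, 0, 0, 0, 8.5]
    - [0, 0, 0, 0, 8.5]
    - [0, 0, -1, 0, 8.5]
    - [0, 0, -2, 0, 8.5]
    - [0, 0, -3, 0, 8.5]
    - [0, 0, -3, 0, 8.5]
    - [0, 0, -3, 0, 8.5]
    - [0, 0, -3, 0, 8.5]

```text
time: 27.17
tool_pos: [0.4741, -0.1421, 0.2014]
eef_rot: [-3.141, -0.0, 1.57]
force: [-0.3, -0.8, -1.0]
opening: 0.0849
finger_force: 0.0
```

Request:
move_arm:
  plan:
    - [2.5, 0, 0, 0, 8.5]
    - [3.5, 0, 0, 0, 8.5]
    - [3.5, 0, 0, 0, 8.5]
    - [3.5, 0, 0, 0, 8.5]
    - [3.5, 0, 0, 0, 8.5]
    - [3.5, 0, 0, 0, 8.5]
    - [3.5, 0, 0, 0, 8.5]
    - [3.5, 0, 0, 0, 8.5]

```text
time: 27.83
tool_pos: [0.4744, 0.1295, 0.1999]
eef_rot: [3.142, -0.0, 1.57]
force: [-0.2, 0.5, 0.1]
opening: 0.085
finger_force: 0.0
```

Request:
move_arm:
  plan:
    - [3.5, -0.5, 0, 0, 8.5]
    - [3.5, -1, 0, 0, 8.5]
    - [3.5, -2, 0, 0, 8.5]
    - [2.5, -2.5, 0, 0, 8.5]
    - [2, -2.5, 0, 0, 8.5]
    - [0.4, -2.3, 0, 0, 8.5]
    - [0, 0, 0, 0, 8.5]
    - [0, 0, 0, 0, 8.5]

```text
time: 28.5
tool_pos: [0.3663, 0.2823, 0.2001]
eef_rot: [3.141, 0.0, 1.572]
force: [-0.3, -0.1, -0.2]
opening: 0.085
finger_force: 0.0
```

Run:
```python
from h import *
T=grab("top","t5");S=grab("scene","s5")
print(blob(T,(-8,150,90),(8,255,255),(300,155,350,200))[:2])
print(plane("top",blob(T,(-8,150,90),(8,255,255),(300,155,350,200))[0][2],.097))
c=cv2.resize(T[130:270,120:430],(775,350),interpolation=cv2.INTER_CUBIC)
cv2.imwrite("pics/crop5.png",np.vstack([c,cv2.resize(S[150:190,190:345],(775,200))]))
```

```text
[(np.int32(245), array([321.1, 177.1]), array([321.5, 176.5]), (20, 20))]
[ 0.47535353 -0.14272339  0.097     ]
```

View pics/crop5.png

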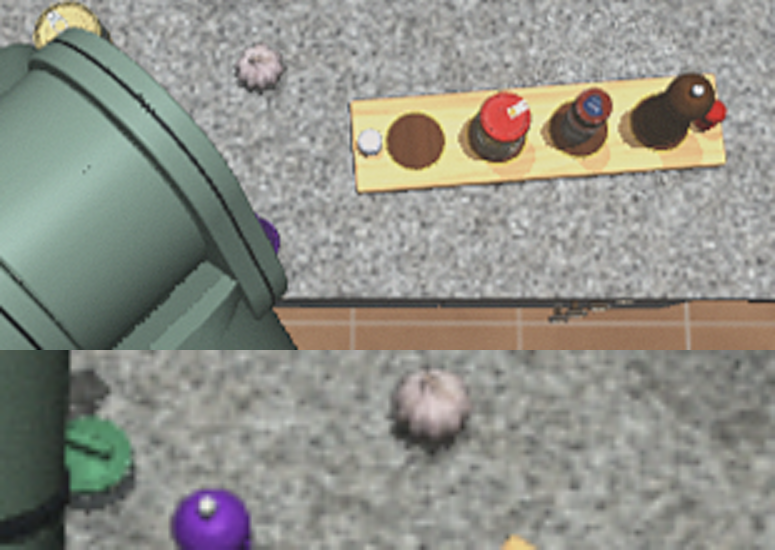

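The red-lidded jar is on mark 2, and its lid measures 1 mm from target. Before descending to the timer I'm checking the clearance to the green mill.

Run:
```python
from h import *
T=cv2.imread("pics/top0.png");S=cv2.imread("pics/scene0.png")
t=blob(T,(50,120,40),(75,255,255),(135,240,180,270));s=blob(S,(50,120,40),(75,255,255),(165,160,195,202));print(t[:1],s[:1])
for z in(0,.146):print(z,plane("scene",(165+33/2.963,95+217/2.963),z),plane("scene",(182.5,191),z))
```

```text
[(np.int32(475), array([156.8, 255.2]), array([156.5, 255.5]), (32, 22))] [(np.int32(183), array([177.7, 174. ]), array([177.5, 174. ]), (16, 17))]
0 [0.31276954 0.38907744 0.        ] [0.26321536 0.30609633 0.        ]
0.146 [0.26731064 0.30156182 0.146     ] [0.22252322 0.22656292 0.146     ]
```

Request:
move_arm:
  plan:
    - [0, -0.1, 3, 0, 7.8]
    - [0, 0, 3, 0, 7.8]
    - [0, 0, 3, 0, 7.8]
    - [0, 0, 3, 0, 7.8]
    - [0, 0, 3, 0, 7.8]
    - [0, 0, 2, 0, 7.8]
    - [0, 0, 0.8, 0, 7.8]
    - [0, 0, 0, 0, 7.8]

```text
time: 29.27
tool_pos: [0.3659, 0.2813, 0.0205]
eef_rot: [-3.14, 0.002, 1.569]
force: [-0.0, 0.6, 0.7]
opening: 0.0782
finger_force: 0.0
```

Request:
move_arm:
  plan:
    - [0, 0, 0.5, 0, 7.8]
    - [0, 0, 0.5, 0, 7.8]
    - [0, 0, 0.2, 0, 7.8]
    - [0, 0, 0, 0, 7.8]
    - [0, 0, 0, 0, 7.8]
    - [0, 0, 0, 0, 7.8]
    - [0, 0, 0, 0, 7.8]
    - [0, 0, 0, 0, 7.8]

```text
time: 29.93
tool_pos: [0.366, 0.282, 0.01]
eef_rot: [3.141, -0.0, 1.57]
force: [1.1, 0.6, -0.1]
opening: 0.0781
finger_force: 0.0
```

Request:
move_arm:
  plan:
    - [0, 0, 0, 0, 4]
    - [0, 0, 0, 0, 4]
    - [0, 0, 0, 0, 4]
    - [0, 0, 0, 0, 4]
    - [0, 0, 0, 0, 4]
    - [0, 0, 0, 0, 4]
    - [0, 0, 0, 0, 4]
    - [0, 0, 0, 0, 4]

```text
time: 30.6
tool_pos: [0.366, 0.2819, 0.0105]
eef_rot: [3.141, -0.0, 1.57]
force: [-2.1, -1.5, 19.5]
opening: 0.0584
finger_force: 60.2
```

Request:
move_arm:
  plan:
    - [0, 0, -0.5, 0, 4]
    - [0, 0, -1, 0, 4]
    - [0, 0, -2, 0, 4]
    - [0, 0, -2, 0, 4]
    - [0, 0, -2, 0, 4]
    - [0, 0, -1.5, 0, 4]
    - [0, 0, -1, 0, 4]
    - [0, 0, 0, 0, 4]

```text
time: 31.27
tool_pos: [0.3664, 0.2822, 0.1115]
eef_rot: [3.14, -0.002, 1.569]
force: [0.3, 0.3, -1.6]
opening: 0.058
finger_force: 65.1
```

Request:
move_arm:
  plan:
    - [0, 1.5, 0, 0, 4]
    - [0, 2.5, 0, 0, 4]
    - [-1, 3, 0, 0, 4]
    - [-2, 3, 0, 0, 4]
    - [-3, 0, 0, 0, 4]
    - [-3, 0, 0, 0, 4]
    - [-3, 0, 0, 0, 4]
    - [-3, 0, 0, 0, 4]

```text
time: 31.93
tool_pos: [0.4652, 0.1304, 0.109]
eef_rot: [-3.141, 0.0, 1.57]
force: [-0.2, -0.2, -1.7]
opening: 0.058
finger_force: 65.1
```

Request:
move_arm:
  plan:
    - [-3, 0, 0, 0, 4]
    - [-3, 0, 0, 0, 4]
    - [-3, 0, 0, 0, 4]
    - [-3, 0, 0, 0, 4]
    - [-2.5, 0, 0, 0, 4]
    - [-1.5, 0, 0, 0, 4]
    - [-1, 0, 0, 0, 4]
    - [0, 0, 0, 0, 4]

```text
time: 32.6
tool_pos: [0.4652, -0.0399, 0.1092]
eef_rot: [-3.141, 0.001, 1.567]
force: [0.6, 0.2, -0.3]
opening: 0.0582
finger_force: 65.1
```

Request:
move_arm:
  plan:
    - [-0.4, 0.15, 1.5, 0, 4]
    - [-0.4, 0, 2, 0, 4]
    - [0, 0, 1.8, 0, 4]
    - [0, 0, 1.2, 0, 4]
    - [0, 0, 0.8, 0, 4]
    - [0, 0, 0.5, 0, 4]
    - [0, 0, 0, 0, 4]
    - [0, 0, 0, 0, 4]

```text
time: 33.27
tool_pos: [0.4672, -0.0457, 0.0321]
eef_rot: [3.141, -0.0, 1.57]
force: [0.2, -0.5, -1.3]
opening: 0.0582
finger_force: 65.1
```

Request:
move_arm:
  plan:
    - [0, 0, 0.1, 0, 4]
    - [0, 0, 0.1, 0, 4]
    - [0, 0, 0.1, 0, 4]
    - [0, 0, 0.1, 0, 4]
    - [0, 0, 0.1, 0, 4]
    - [0, 0, 0.05, 0, 4]
    - [0, 0, 0, 0, 4]
    - [0, 0, 0, 0, 4]

```text
time: 33.93
tool_pos: [0.4671, -0.0461, 0.0263]
eef_rot: [-3.142, -0.0, 1.57]
force: [0.1, 0.1, -1.0]
opening: 0.0584
finger_force: 65.1
```

Request:
move_arm:
  plan:
    - [-0.2, 0, 0.1, 0, 4]
    - [0, 0, 0.1, 0, 4]
    - [0, 0, 0, 0, 4]
    - [0, 0, 0, 0, 4]
    - [0, 0, 0, 0, 6]
    - [0, 0, 0, 0, 7]
    - [0, 0, 0, 0, 8]
    - [0, 0, 0, 0, 8.5]

```text
time: 34.6
tool_pos: [0.4671, -0.0482, 0.0243]
eef_rot: [-3.142, -0.0, 1.57]
force: [-1.1, -0.0, -0.1]
opening: 0.085
finger_force: 0.0
```

Request:
move_arm:
  plan:
    - [0, 0, 0, 0, 8.5]
    - [0, 0, 0, 0, 8.5]
    - [0, 0, -1, 0, 8.5]
    - [0, 0, -2, 0, 8.5]
    - [0, 0, -3, 0, 8.5]
    - [0, 0, -4, 0, 8.5]
    - [0, 0, -4, 0, 8.5]
    - [0, 0, -4, 0, 8.5]

```text
time: 35.27
tool_pos: [0.4664, -0.048, 0.2063]
eef_rot: [-3.141, -0.001, 1.57]
force: [2.0, -0.2, 0.3]
opening: 0.0851
finger_force: 0.0
```

Request:
move_arm:
  plan:
    - [3, 0, 0, 0, 8.5]
    - [3.5, 0, 0, 0, 8.5]
    - [3.5, 0, 0, 0, 8.5]
    - [3.5, 0, 0, 0, 8.5]
    - [3.5, 0, 0, 0, 8.5]
    - [3.5, 0, 0, 0, 8.5]
    - [3.5, 0, 0, 0, 8.5]
    - [3.5, 0, 0, 0, 8.5]

```text
time: 35.93
tool_pos: [0.4669, 0.2285, 0.2044]
eef_rot: [-3.142, 0.0, 1.57]
force: [1.3, 0.1, 0.7]
opening: 0.0853
finger_force: 0.0
```

Run:
```python
from h import *
T=grab("top","t6");S=grab("scene","s6")
b=blob(T,(65,60,40),(90,255,255),(265,165,310,205));print(b[:1],plane("top",b[0][2],.044))
cv2.imwrite("pics/crop6.png",np.vstack([cv2.resize(T[130:230,190:430],(780,325),interpolation=cv2.INTER_CUBIC),cv2.resize(S[160:290,230:570],(780,270))]))
```

```text
[(np.int32(300), array([285.7, 183.9]), array([286., 184.]), (19, 21))] [ 0.46631569 -0.04820522  0.044     ]
```

View pics/crop6.png

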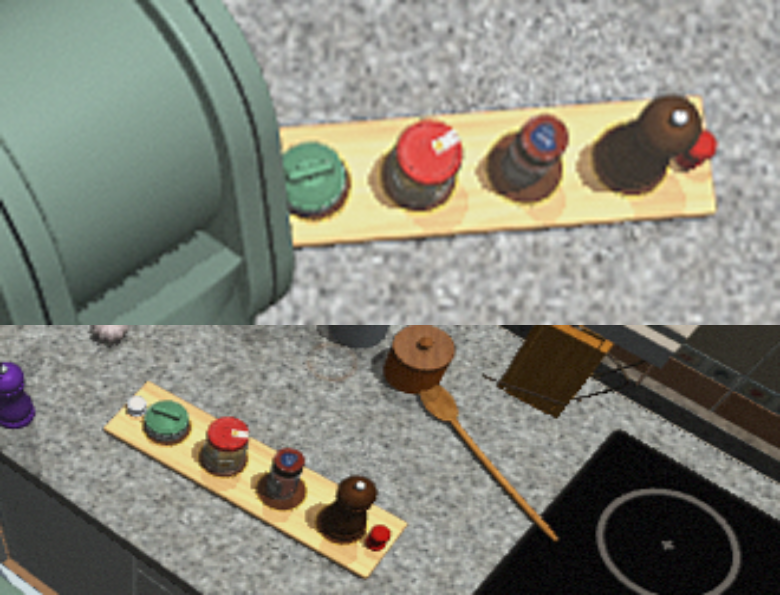

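All four stand upright on their marks in the right order: timer (315,178), red-lidded jar (430,155), spice jar (543,137) and mill (678,118) in the crop. The gripper is open and clear of everything, so I'm handing in.

```bash
python3 -c "
from bench import ticket
print(ticket.job_done())"
```

```text
the job is handed in; nothing more can be done
None
```

The job is handed in after about 36 s: pepper mill, spice jar, red-lidded jar and timer stand upright from the red post to the white post, each within about 3 mm of its mark's centre, with the gripper open and clear and the garlic and tin never touched.

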